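# Press a bottle cap home, three clicks and hold

## Robot

A 6-joint arm with a two-finger parallel gripper is mounted at the origin on the work surface. World frame = base frame: x ahead of the robot, y to its left, z up, the work surface at z = 0. Lengths are in mm, angles in degrees, forces in N, time in s.
With the tool pointing down it reaches from about 350 to 850 mm from the base axis. Payload 8.1 kg.
Tool frame: the origin (TCP) lies at the very end of the fingers, on their centre line; the grasp point (between the pads) lies 19 mm behind it; z points along the fingers, y is the line along which they close (so a half turn about z gives the same grasp; the last joint's range is limited). The gripper opens to 85 mm and grips with 20 to 120 N. Pads are 22 mm wide; open, the fingers measure 114 mm over their backs; the gripper's body (76 mm by 85 mm) begins 54 mm behind the grasp point. The pads swing forward as they close: fully open they stand 13 mm farther back than shut.
Start: joints at [-74.221, 7.471, 85.268, -0, 87.261, -4.893], TCP at [211.834, -561.366, 231.292] pointing down, gripper open.
Joint ranges: [-169.43, 169.43], [-51.17, 129.36], [1.28, 143.12], [-76.62, 256.62], [0, 156.53], [-152.29, 152.29]. Speed limits (degrees/s): [136.94, 136.94, 159.86, 180, 180, 180].

## Interface

Orientations are given as [roll, pitch, yaw] about the fixed x, y, z axes, in that order (R = Rz(yaw) Ry(pitch) Rx(roll)).
In Python, from bench import status, viewer, job gives the robot as it stands.
- The arm moves only by the tool arm_command, never from a script. Its argument "targets" is a list that holds one entry, the list of rows, each a list of 7 numbers: the shift along the world's x, y, z in m, then the turn, a rotation vector about the world's x, y, z in rad, then the opening, from -1 (shut) to 1 (fully open). In form: [[[dx, dy, dz, rx, ry, rz, gripper], ...]]. A call has 1 to 10 rows; each row shifts and turns the commanded pose from where the row before left it; what a row does not reach is not made up. A row lasts 1/8 s, in which the tool goes at most 62.5 mm and 10.7 degrees, less where a joint would pass 70% of its speed; a pose out of reach is approached as far as the arm can. A call with a gripper value outside its range is refused whole. The fingers move at their own pace and stop on an object; "force" is the grip in N (left out, the last holds). Time passes only in rows, so rows that do not move let the fingers close. It gives the time, the measured TCP pose, the force, the opening and the grip force at its end, in the units of the state.
- status.sense(): the state, without advancing time (a new reading comes with each control period).
- viewer.snapshot(name): name is "side" or "top"; returns the picture (420x560x3 uint8, red, green, blue); there is no depth.
- viewer.camera_model(name): a dict with "vertical_fov" (degrees; the focal length in pixels is half the picture's height over the tangent of half this angle, whatever the lens; pixels are square), "cx", "cy" (the principal point, pixels), "xyz" and "attitude" of the camera in the world. Camera axes: x right, y down, z forward; pixel columns grow to the right and rows downward; lengths in mm; the calibration is good to about 2 mm. A picture is of the moment at which its call begins. camera_model takes no time and is no camera call.
- job.hand_in(): hands the job in; it is judged then, once.
The state is a dict: "time": time; "joint_pos": joint angles; "qd": joint speeds; "joint_efforts": joint torques, N m; "tool_pos": TCP position; "tcp_rot": TCP orientation; "ft_force": force on the tool from outside, world axes, zero at the start; "wrist_torque": the same for the moment, N m; "finger_gap": finger opening in mm; "grip_force": force on a finger pad.
Only numpy, scipy, OpenCV 4.12 (cv2) and the standard library are available. Lean on these libraries where they do the work, as an engineer would, in place of code of your own. Each camera call takes 0.05 s, during which the arm holds its last target. There are 200 camera calls.

## Task

The cap of the bottle that lies on its side on the bench stands a few millimetres proud of its neck: stand the bottle upright in the horseshoe nest under the ram of the ratchet press and let go of it. Then pull the press lever down by its ball for three clicks (each is felt as the pawl drops into a notch), so that the ram presses the cap home; do not go on over a fourth click, which would crush the bottle. The lever springs back up when let go, so finish with the gripper still holding the ball down at the third click, and leave everything else on the bench where it is.

Things in the scene. Friction and masses are not known exactly. Their poses are not given: they have to be found in the camera images.
- bottle: the only bottle lying on its side: green, paper label, black cap; round, 48 mm diameter over its lower 76 mm, then a shoulder to a 22 mm neck; 115 mm long over the raised cap (110 with it home), 0.11 to 0.23 kg. Origin at the centre of its underside, z from base to cap (level at the start, up when standing). Lying, its axis is 24 mm above the bench. Centre of mass 42 mm from the underside
- cap (a joint): how far the bottle's ribbed black cap (28 mm diameter, 22 mm high) is pressed down on the neck, in m: 0 to 0.0012 at the start (about 5 mm proud), 0.005 when home; it slides only under about 9 N or more and does not come off
- press: grey cast bench press, fixed, open to the front (-x) and both sides. Origin at the centre of its base on the bench; x from front to back (away from the robot at yaw 0), z up. Base plate 220 x 130 x 18 mm; ram axis at x = -30 mm; column x 50 to 105 mm, 56 mm wide; head x -67 to 105, y -35 to 35, z 205 to 305 mm; ratchet wheel, pawl and lever on its right side (-y)
- pad (a point): centre of the underside of the ram's round rubber pad (32 mm diameter) on the ram axis; with the lever up at 158 mm above the bench, 25 mm above the raised cap of a bottle in the nest. It comes down 12 mm per click: meets the cap just after the second notch, has it home shortly before the third; then the pad yields on a spring (14 N, rising by 0.5 N per mm)
- nest (a point): where the centre of the bottle's underside belongs: top of the base plate (18 mm above the bench) on the ram axis; axes as the press. Round it a steel horseshoe wall 52 mm inside, 68 mm outside, 10 mm high, open to the front (-x) with a flared mouth: the bottle can be slid in from the front or lowered in. In front of this point are 80 mm of flat base plate
- lever (a joint): lever angle in rad: 0 at rest (rising 33 degrees towards the robot), growing as the ball is pulled down; notches (clicks) at 0.262, 0.524, 0.785 (third), 1.047; tooth tops halfway between. Leaving a notch takes 7 to 10 N at the ball, falling to 3 to 4 N just before the next; there it jumps by 4 N within 0.03 rad: the click. Cap and pad add up to 6 N after the second. Springs back to 0 if let go
- lever_ball: black ball, 32 mm diameter, at the end of the lever's 12 mm round steel rod; origin at its centre, 160 mm from the lever's pivot. At rest about 332 mm above the bench, at the third click about 208 mm. It revolves freely about the rod
- lever_pivot (a point): point on the lever's turning axis (the press's y axis direction) in the plane in which the ball swings: in the press frame x = 16, y = -75, z = 245 mm. Axes as the press: the ball stays on its -x side and swings down in the vertical x-z plane
- sealed_a: bystander: same kind of bottle with its cap home, standing upright, 48 mm in diameter, 110 mm high; origin at the centre of its underside
- sealed_b: bystander: same as sealed_a
- spare_cap: bystander: loose black cap, 28 mm in diameter, 22 mm high, standing on the bench; origin at the centre of its underside
- tape_roll: bystander: roll of brown parcel tape lying flat, 110 mm in diameter, 48 mm high; origin at the centre of its underside
- cap_tray: bystander: grey open tray of caps, 160 x 120 x 60 mm; origin at the centre of its underside
- scanner: bystander: hand barcode scanner lying on the bench, about 190 mm long, 66 mm wide, 42 mm high; origin near its middle on the underside
- clipboard: bystander: clipboard lying flat, 310 x 220 mm, 15 mm high at its clip; origin at the centre of its underside
Mind the look-alikes: they are no part of the job. Leave any blue look-alike of the bottle alone.

How it is judged (in metres and radians):
On the way:
1. the bottle stands upright in the nest, let go, with the lever still up (horizontal distance between bottle and nest below 0.006 m and angle between bottle's own z axis and vertical below 0.07 rad and z of bottle in the frame of press between 0.014 and 0.023 m and contact force between the fingers and bottle below 0.1 N and value of joint lever below 0.13 rad), for 0.2 s.
At the end, for the whole second after the job is handed in: the gripper holds the lever by its ball (more than 1 N) at the third click (0.68 to 0.89 rad, the notch being at 0.785), at rest; the cap is pressed home (joint above 4.2 mm of 5); the bottle stands upright (within 4 degrees) on the base plate in the nest, its centre within 6 mm of the ram axis (horizontal distance between bottle and nest below 0.006 m and angle between bottle's own z axis and vertical below 0.07 rad and z of bottle in the frame of press between 0.014 and 0.023 m and value of joint lever between 0.68 and 0.89 rad and velocity of joint lever between -0.1 and 0.1 rad/s and value of joint cap above 0.0042 m and contact force between the fingers and lever_ball above 1 N); the arm keeps its last pose, push and grip.
It fails at once if the lever goes over a fourth click (beyond 0.93 rad) (value of joint lever above 0.93 rad).
It fails at once if a bystander is shifted by more than 30 mm or a sealed bottle is tipped over (distance of any of sealed_a, sealed_b, spare_cap, tape_roll, cap_tray, scanner, clipboard from where it was at the start of the episode above 0.03 m or angle between any of sealed_a, sealed_b's own z axis and vertical above 0.5 rad).
It also fails if it takes over 72 s, if anything falls off the work surface, if the arm or the gripper's body presses on something with over 40 N, if the wrist force passes 120 N, or if a joint passes its speed limit or range.

## Working session

There is one attempt and no reset: what is moved stays moved. The work goes in short steps, Python scripts to look and compute and a tool call to move; the robot and the scene stay as the last step left them, time stands still between calls to the robot, and variables do not carry over. Pictures are saved under pics/ and viewed, at most 10 in all, crops included, and the job is handed in when it is done.

Besides the shell and the picture viewer there is one more tool, called after "Emit:" as a command line: name --argument value ..., lists and objects as JSON in quotes. arm_command: Moves the arm, as the interface text tells. Its arguments: {"type":"object","properties":{"targets":{"type":"array"},"force":{"type":"number"}},"required":["targets"]}

```bash
mkdir -p pics && python3 - <<'E'
from bench import status, viewer
import cv2
for n in("side","top"):
    im=viewer.snapshot(n); cv2.imwrite(f"pics/{n}0.png",im[:,:,::-1]); print(n,viewer.camera_model(n))
print(status.sense())
E
```

```text
side {'vertical_fov': 45.27760988195021, 'cx': 275.66070309400106, 'cy': 210.68742526236707, 'xyz': array([ 223.32704699,  943.68250106, 1209.76103485]), 'attitude': array([-135.81127529,   -0.97097922, -158.92289367])}
top {'vertical_fov': 42.48196189326569, 'cx': 282.8390289379849, 'cy': 212.31058111154766, 'xyz': array([ 449.19027137,   23.44185084, 1832.62273627]), 'attitude': array([-176.54325282,   -0.35179418,  -89.0137464 ])}
{'time': 0.1, 'joint_pos': array([-7.42207316e+01,  7.51186196e+00,  8.53227160e+01,  1.84520355e-03,
        8.72619726e+01, -4.89213838e+00]), 'qd': array([ 0.04838026, -0.016775  , -0.21940653,  0.02810182,  0.0162619 ,
       -0.02595894]), 'joint_efforts': array([ 2.34862237e-04, -5.70953929e+01, -5.01943016e+01, -2.90539901e-04,
        8.15105333e-03,  8.33218337e-06]), 'tool_pos': array([ 211.71096083, -560.87981262,  230.34116867]), 'tcp_rot': array([-1.79903958e+02, -1.00700732e-02,  2.06713086e+01]), 'ft_force': array([ 0.65952107, -0.11631447, -0.98028459]), 'wrist_torque': array([-0.01818612, -0.01503259, -0.01703237]), 'grip_force': 0.0, 'finger_gap': 85.41159237643583}
```

View pics/side0.png

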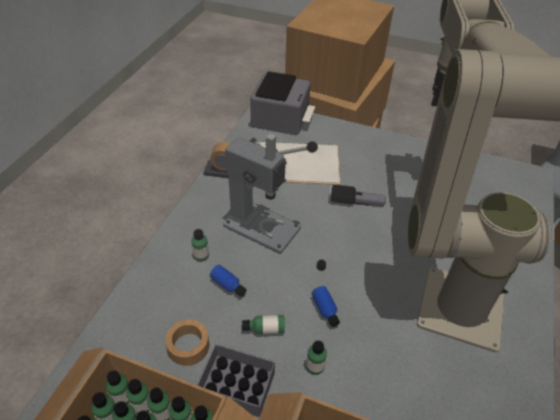

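View pics/top0.png

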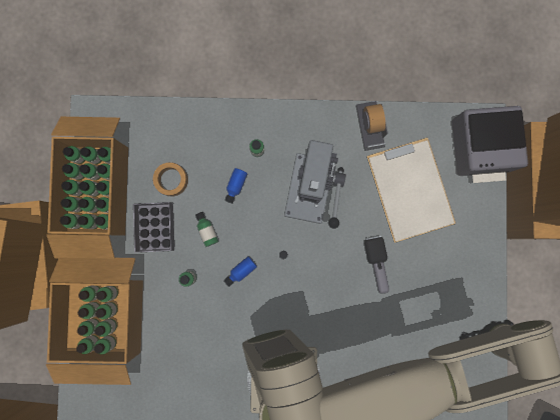

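The side view shows the green bottle at (267,325) with its cap to the left, the press base at (262,226) and the ball at (312,147). In the top view, the bottle is at (207,231) with its cap at (201,216), the press base is at (312,187) and the ball is at (334,223).

```bash
cat > h.py <<'E'
import numpy as np, cv2
from scipy.spatial.transform import Rotation as R
from bench import status, viewer
def cam(n):
    c=viewer.camera_model(n); f=210/np.tan(np.radians(c['vertical_fov']/2))
    return f,c['cx'],c['cy'],np.array(c['xyz']),R.from_euler('xyz',c['attitude'],degrees=True).as_matrix()
def ray(n,u,v):
    f,cx,cy,o,M=cam(n); d=M@np.array([(u-cx)/f,(v-cy)/f,1]); return o,d/np.linalg.norm(d)
def plane(n,u,v,z):
    o,d=ray(n,u,v); return o+d*(z-o[2])/d[2]
def tri(a,b):
    (o1,d1),(o2,d2)=ray('side',*a),ray('top',*b)
    t=np.linalg.lstsq(np.c_[d1,-d2],o2-o1,rcond=None)[0]; p,q=o1+d1*t[0],o2+d2*t[1]
    return (p+q)/2,np.linalg.norm(p-q)
def proj(n,p):
    f,cx,cy,o,M=cam(n); q=(np.atleast_2d(p)-o)@M; return np.c_[f*q[:,0]/q[:,2]+cx,f*q[:,1]/q[:,2]+cy]
E
python3 - <<'E'
from h import *
s=cv2.imread('pics/side0.png');t=cv2.imread('pics/top0.png')
def cr(im,x,y,w,h,k): return cv2.resize(im[y:y+h,x:x+w],None,fx=k,fy=k,interpolation=cv2.INTER_CUBIC)
cv2.imwrite('pics/press.png',np.hstack([cr(s,200,120,130,140,4)[:, :390],cr(t,275,130,80,112,5)[:560,:400]]) if 0 else np.hstack([cr(s,200,125,130,130,3),cr(t,270,125,78,78*130//78,3)]))
cv2.imwrite('pics/bot.png',np.hstack([cr(s,225,290,80,70,5),cr(t,180,195,70,70,5)]))
def blob(im,n,mask,roi):
    x,y,w,h=roi; m=np.zeros(mask.shape,np.uint8); m[y:y+h,x:x+w]=mask[y:y+h,x:x+w]
    k,l,st,c=cv2.connectedComponentsWithStats(m); i=1+np.argmax(st[1:,4]); return c[i],st[i]
for n,im,rois in(('side',s,{'ball':(300,138,22,20),'cap':(236,315,16,18),'spare':(312,256,18,18)}),('top',t,{'ball':(325,213,18,20),'cap':(192,207,16,14),'spare':(276,246,16,16)})):
    dark=(im.max(2)<45).astype(np.uint8)
    for k,r in rois.items(): print(n,k,*blob(im,n,dark,r))
hs=lambda im:cv2.cvtColor(im,cv2.COLOR_BGR2HSV)
for n,im,r in(('side',s,(225,300,80,50)),('top',t,(185,200,45,55))):
    H=hs(im); g=((H[...,0]>45)&(H[...,0]<90)&(H[...,1]>90)).astype(np.uint8); w=((im.min(2)>130)).astype(np.uint8)
    print(n,'green',*blob(im,n,g,r),'white',*blob(im,n,w,r))
E
```

```text
side ball [310.46666667 148.33333333] [308 146   6   5  15]
side cap [245.70967742 325.69354839] [243 321   7  10  62]
side spare [320.94230769 265.05769231] [318 261   7   9  52]
top ball [338. 221.] [338 221   1   1   1]
top cap [201.5 212. ] [201 212   2   1   2]Traceback (most recent call last):
  File "<stdin>", line 11, in <module>
  File "<stdin>", line 8, in blob
    return _wrapfunc(a, 'argmax', axis=axis, out=out, **kwds)
    return bound(*args, **kwds)
ValueError: attempt to get argmax of an empty sequence
```

View pics/press.png

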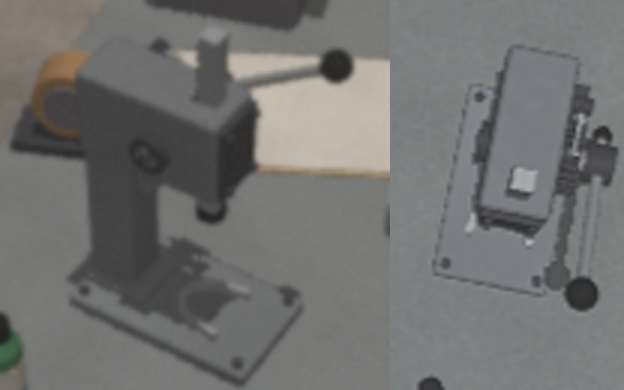

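View pics/bot.png

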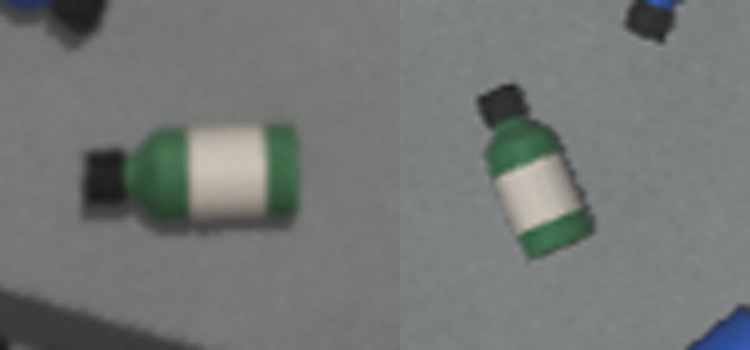

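The press crop shows the plate corners (front-left, front-right, back-left), the screws and the ball clearly in both views. The bottle crop shows the base end on the right in the side view and lower right in the top view, with the label in the middle.

```bash
python3 - <<'E'
from h import *
from scipy.optimize import least_squares
S=lambda c,r:((c+.5)/3-.5+200,(r+.5)/3-.5+125)
T=lambda c,r:((c-390+.5)/3-.5+270,(r+.5)/3-.5+125)
# corners top of plate
pts={'FL':(S(240,368),T(433,274),(-110,65,18)),'FR':(S(301,295),T(545,297),(-110,-65,18)),'BL':(S(72,284),T(471,86),(110,65,18)),'ball':(S(336,66),T(582,293),(-118,-75,332))}
s=cv2.imread('pics/side0.png');t=cv2.imread('pics/top0.png')
for n,im,(x,y,w,h) in(('side',s,(300,136,24,22)),('top',t,(325,212,18,20))):
    m=cv2.inRange(im[y:y+h,x:x+w],(0,0,0),(70,70,70)); M=cv2.moments(m,True); print(n,'ball',M['m10']/M['m00']+x,M['m01']/M['m00']+y,M['m00'])
for k,(a,b,q) in pts.items(): print(k,tri(a,b),q)
def res(p):
    c,sn=np.cos(p[2]),np.sin(p[2]); Rz=np.array([[c,-sn,0],[sn,c,0],[0,0,1]]); r=[]
    for a,b,q in pts.values():
        P=Rz@np.array(q)+[p[0],p[1],0]; r+=list(proj('side',P)[0]-a)+list(proj('top',P)[0]-b)
    return np.array(r)
f=least_squares(res,[600,0,0]);p=f.x;print(p[:2],np.degrees(p[2]),f.fun.reshape(-1,2).round(1))
c,sn=np.cos(p[2]),np.sin(p[2]);Rz=np.array([[c,-sn,0],[sn,c,0],[0,0,1]])
for q in((-30,0,18),(-118,-75,332),(16,-75,245)):print(q,Rz@q+[p[0],p[1],0])
# bottle
for n,im,(x,y,w,h) in(('side',s,(238,308,52,34)),('top',t,(190,206,32,45))):
    r=im[y:y+h,x:x+w].astype(int);H=cv2.cvtColor(im[y:y+h,x:x+w],cv2.COLOR_BGR2HSV)
    body=(((H[...,0]>45)&(H[...,0]<90)&(H[...,1]>80))|(r.min(2)>135)).astype(np.uint8)
    k,l,st,c=cv2.connectedComponentsWithStats(body);i=1+np.argmax(st[1:,4]);print(n,st[i])
    yy,xx=np.nonzero(l==i)
    for z in(24,):
        W=np.array([plane(n,u+x,v+y,z) for u,v in zip(xx,yy)])[:,:2]
        mu=W.mean(0);ev,V=np.linalg.eigh(np.cov(W.T));d=V[:,1];d=d*np.sign(d[0]);a=(W-mu)@d;b=(W-mu)@[-d[1],d[0]]
        print('centre',mu,'dir',np.degrees(np.arctan2(d[1],d[0])),'along',a.min(),a.max(),'across',np.percentile(b,[1,99]),'base',mu+d*a.min())
    lab=(r.min(2)>120).astype(np.uint8)*(l>0); M=cv2.moments(lab,True);print('label c',M['m10']/M['m00']+x,M['m01']/M['m00']+y)
E
```

```text
side ball 311.6455696202532 146.34177215189874 79.0
top ball 333.44943820224717 222.46067415730337 89.0
FL (array([547.07028267,  10.57187911,  34.61667601]), np.float64(2.790188836292354)) (-110, 65, 18)
FR (array([ 524.33402071, -114.73520145,   27.09442617]), np.float64(3.4991044400749858)) (-110, -65, 18)
BL (array([755.65696614, -28.98879477,  37.16175516]), np.float64(2.095418398458113)) (110, 65, 18)
ball (array([ 513.57175412, -126.22346318,  332.50444368]), np.float64(1.9647361822225418)) (-118, -75, 332)
[643.78253286 -77.45795784] -11.27672969554574 [[ 0.2  2.8]
 [ 0.7 -0.6]
 [ 1.2  1. ]
 [ 1.1 -0. ]
 [-1.6  2. ]
 [ 1.8 -1.3]
 [-0.1 -0.2]
 [ 0.7  0.4]]
(-30, 0, 18) [614.36170807 -71.5915221   18.        ]
(-118, -75, 332) [ 513.39453265 -127.9353726   332.        ]
(16, -75, 245) [ 644.80755008 -154.13878556  245.        ]
side [ 25   8  15  15 205]
centre [481.91860183 259.545462  ] dir -65.02881108327995 along -22.1155845147721 21.27704886292763 across [-19.48054434  19.18530246] base [472.58223198 279.59368577]
label c 269.9756097560976 322.5365853658537
top [  8  13  19  27 287]
centre [488.24735984 269.15510907] dir 23.524674751134366 along -42.53308304747517 48.25971955423206 across [-21.08456612  19.54155829] base [449.24927509 252.17828548]
label c 206.53237410071944 233.32374100719426
```

```bash
python3 - <<'E'
from h import *
s=cv2.imread('pics/side0.png');t=cv2.imread('pics/top0.png')
g=cv2.GaussianBlur(cv2.cvtColor(t,cv2.COLOR_BGR2GRAY),(5,5),0).astype(float)
hs=cv2.cvtColor(t,cv2.COLOR_BGR2HSV)
# straightness of the bench's far edge in the top view
xs=np.r_[130:350:8,400:450:8]; ys=[]
for x in xs:
    d=np.abs(np.diff(g[88:112,x])); i=d.argmax(); w=d[max(0,i-2):i+3]; ys.append(88.5+(w*np.arange(max(0,i-2),max(0,i-2)+len(w))).sum()/w.sum())
ys=np.array(ys);p=np.polyfit(xs,ys,1);print('edge fit',p,'res',(ys-np.polyval(p,xs)).round(1))
a=cv2.resize(s[200:260,215:310],None,fx=8,fy=8,interpolation=cv2.INTER_CUBIC)
cv2.imwrite('pics/plate.png',a)
E
```

```text
edge fit [2.40834257e-02 9.08418359e+01] res [-3.3 -4.9  2.5  1.7  2.2 -2.4  1.1  2.   1.8  1.6  1.7  1.   3.   1.
  0.  -0.1 -6.8 -0.7  2.2 -3.8  2.7 -0.1  1.   1.9 -8.1 -0.2 -0.6  0.1
  1.2  1.   1.8 -0.4 -0.  -0.9  0.8]
```

View pics/plate.png

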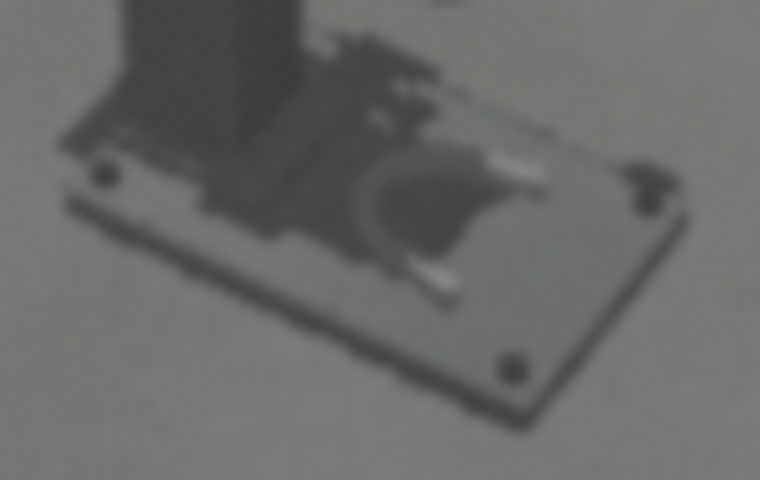

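The plate crop gives the top-surface corners as FL (522,412), FR (690,215) and BL (66,190) in crop pixels. My earlier side picks were about 4 px too high.

```bash
python3 - <<'E'
from h import *
from scipy.optimize import least_squares
S=lambda c,r:((c+.5)/8-.5+215,(r+.5)/8-.5+200)
T=lambda c,r:((c-390+.5)/3-.5+270,(r+.5)/3-.5+125)
pts={'FL':(S(522,412),T(433,273),(-110,65,18)),'FR':(S(690,215),T(546,296),(-110,-65,18)),'BL':(S(66,190),T(471,85),(110,65,18)),'ball':((311.9,146.6),(333.6,222.6),(-118.2,-75,332.1))}
scr={'sFL':(S(513,366),T(446,263)),'sFR':(S(648,203),T(537,281)),'sBL':(S(105,172),T(480,97))}
for k,v in {**pts,**scr}.items(): print(k,*[np.round(q,1) for q in tri(*v[:2])])
def res(p):
    c,sn=np.cos(p[2]),np.sin(p[2]); Rz=np.array([[c,-sn,0],[sn,c,0],[0,0,1]]); r=[]
    for a,b,q in pts.values():
        P=Rz@np.array(q)+[p[0],p[1],0]; r+=list(proj('side',P)[0]-a)+list(proj('top',P)[0]-b)
    return np.array(r)
f=least_squares(res,[600,0,0]);p=f.x;print(p[:2],np.degrees(p[2]),f.fun.reshape(-1,2).round(1).tolist())
c,sn=np.cos(p[2]),np.sin(p[2]);Rz=np.array([[c,-sn,0],[sn,c,0],[0,0,1]])
for q in((-30,0,18),(-118.2,-75,332.1),(16,-75,245)):print(q,(Rz@q+[p[0],p[1],0]).round(1))
# bottle: crop picks (bot.png scale 5; side offset 225,290; top offset 180,195, columns shifted 400)
B=lambda c,r:((c+.5)/5-.5+225,(r+.5)/5-.5+290)
D=lambda c,r:((c-400+.5)/5-.5+180,(r+.5)/5-.5+195)
for nm,a,b in(('cap end',B(85,177),D(499,93)),('base end',B(297,172),D(562,244)),('label mid',B(228,168),D(540,193)),('shoulder',B(185,171),D(521,148))):
    print(nm,*[np.round(q,1) for q in tri(a,b)],plane('side',*a,24).round(1),plane('top',*b,24).round(1))
E
```

```text
FL [547.8  10.1  16.2] 0.0
FR [ 524.  -117.9    8.1] 1.1
BL [760.4 -29.6  16. ] 2.2
ball [ 512.8 -126.   333.1] 1.9
sFL [558.1  -4.4  23.2] 1.7
sFR [ 539.5 -106.8   20.2] 2.5
sBL [746.6 -39.5  22.1] 0.7
[642.42244667 -72.84055972] -10.543421161082168 [[0.4, 0.0], [-0.3, 0.5], [0.3, -1.7], [-0.1, 0.5], [-1.0, -0.5], [-0.0, -0.4], [-0.4, 0.5], [-0.3, 0.5]]
(-30, 0, 18) [612.9 -67.4  18. ]
(-118.2, -75, 332.1) [ 512.5 -124.9  332.1]
(16, -75, 245) [ 644.4 -149.5  245. ]
cap end [550.6 293.9  22.2] 0.4 [550.  294.8  24. ] [550.7 293.7  24. ]
base end [448.1 248.7  21. ] 5.0 [445.1 249.9  24. ] [450.5 249.   24. ]
label mid [482.1 263.5  26.9] 4.4 [480.6 261.3  24. ] [484.2 264.5  24. ]
shoulder [507.3 275.5  28.1] 13.9 [501.4 271.6  24. ] [514.1 278.   24. ]
```

Emit:
arm_command --targets '[[[0.017,0.041,0.017,0,0,0,1],[0.017,0.041,0.017,0,0,0,1],[0.017,0.041,0.017,0,0,0,1],[0.017,0.041,0.017,0,0,0,1],[0.017,0.041,0.017,0,0,0,1],[0.017,0.041,0.017,0,0,0,1],[0.017,0.041,0.017,0,0,0,1],[0.017,0.041,0.017,0,0,0,1],[0.017,0.041,0.017,0,0,0,1],[0.017,0.041,0.017,0,0,0,1]]]'

```text
time: 1.35
tool_pos: [382.0, -149.9, 401.5]
tcp_rot: [-180.0, 0.0, 20.7]
ft_force: [1.3, 0.4, -0.2]
finger_gap: 85.5
grip_force: 0.0
```

```bash
cat > log.py <<'E'
from bench import status
import json,numpy as np
s=status.sense(); r=[s['time']]+list(s['joint_pos'])+list(s['tool_pos'])+list(s['tcp_rot'])
open('log.txt','a').write(' '.join(map(str,r))+'\n'); print(np.round(r,1).tolist(),'F',np.round(s['ft_force'],1),'gap',round(s['finger_gap'],1),'grip',round(s['grip_force'],1))
E
python3 log.py
```

```text
[1.4, -28.6, -22.2, 94.8, 0.0, 107.4, 40.7, 382.0, -149.9, 401.5, -180.0, 0.0, 20.7] F [ 1.3  0.4 -0.2] gap 85.5 grip 0.0
```

Emit:
arm_command --targets '[[[0.0105,0.041,-0.015,0,0,0.0055,1],[0.0105,0.041,-0.015,0,0,0.0055,1],[0.0105,0.041,-0.015,0,0,0.0055,1],[0.0105,0.041,-0.015,0,0,0.0055,1],[0.0105,0.041,-0.015,0,0,0.0055,1],[0.0105,0.041,-0.015,0,0,0.0055,1],[0.0105,0.041,-0.015,0,0,0.0055,1],[0.0105,0.041,-0.015,0,0,0.0055,1],[0.0105,0.041,-0.015,0,0,0.0055,1],[0.0105,0.041,-0.015,0,0,0.0055,1]]]'

```text
time: 2.6
tool_pos: [486.8, 260.0, 250.3]
tcp_rot: [180.0, 0.0, 23.8]
ft_force: [0.6, 0.1, 0.8]
finger_gap: 85.6
grip_force: 0.0
```

```bash
python3 log.py
```

```text
[2.6, 22.8, -0.4, 91.5, -0.0, 89.0, 88.9, 486.8, 260.0, 250.3, 180.0, 0.0, 23.8] F [0.6 0.1 0.8] gap 85.6 grip 0.0
```

```bash
python3 - <<'E'
import numpy as np
d=[(7.512,85.323,211.711,-560.880,230.341)]+[(lambda r:(r[2],r[3],r[7],r[8],r[9]))(list(map(float,l.split()))) for l in open('log.txt')]
A=[];b=[]
for q2,q3,x,y,z in d:
    a,c=np.radians(q2),np.radians(q2+q3);rho=np.sqrt(x*x+y*y-51**2)
    A+= [[np.sin(a),np.sin(c),1,0],[np.cos(a),np.cos(c),0,1]]; b+=[rho,z]
s=np.linalg.lstsq(np.array(A),np.array(b),rcond=None);print(s[0],np.array(A)@s[0]-b)
E
```

```text
[323.93700809 551.93082911   2.05918684 -63.30016513] [-1.6691334   0.2172126  -0.60889276 -0.07172998  2.27802616 -0.14548262]
```

Emit:
arm_command --targets '[[[0.011,0.0064,-0.0387,-0.0529,0.1198,0,1],[0.011,0.0064,-0.0387,-0.0529,0.1198,0,1],[0.011,0.0064,-0.0387,-0.0529,0.1198,0,1],[0.011,0.0064,-0.0387,-0.0529,0.1198,0,1],[0,0,0,0,0,0,1],[0,0,0,0,0,0,1]]]'

```text
time: 3.35
tool_pos: [530.8, 284.2, 96.6]
tcp_rot: [-180.0, 30.0, 23.8]
ft_force: [1.0, -0.2, 1.9]
finger_gap: 85.7
grip_force: 0.0
```

```bash
python3 log.py; python3 - <<'E'
from h import *
for n in('side','top'):
    im=viewer.snapshot(n)[:,:,::-1]; cv2.imwrite(f'pics/{n}1.png',im)
s=cv2.imread('pics/side1.png');t=cv2.imread('pics/top1.png')
cr=lambda im,x,y,w,h,k: cv2.resize(im[y:y+h,x:x+w],None,fx=k,fy=k,interpolation=cv2.INTER_CUBIC)
cv2.imwrite('pics/c1.png',np.hstack([cr(s,210,250,130,130,3),cr(t,150,160,130,130,3)]))
E
```

```text
[3.4, 23.4, 43.4, 58.5, -0.2, 108.1, 89.6, 530.8, 284.2, 96.6, -180.0, 30.0, 23.8] F [ 1.  -0.2  1.9] gap 85.7 grip 0.0
```

View pics/c1.png

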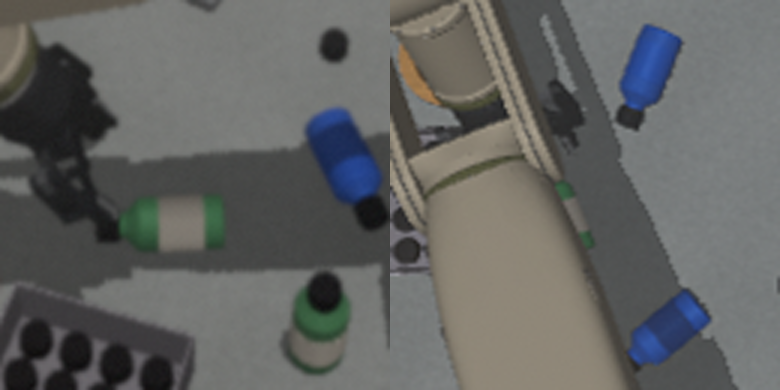

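The side crop shows the open fingers just above and behind the cap, lined up with the bottle. The arm hides the bottle in the top view. Next I'll descend along the tool axis to grasp, and check whether the upright pose is reachable.

Emit:
arm_command --targets '[[[-0.0113,-0.005,-0.0217,0,0,0,1],[-0.0113,-0.005,-0.0217,0,0,0,1],[-0.0113,-0.005,-0.0217,0,0,0,1],[-0.0113,-0.0035,-0.0217,0,0,0,1],[0,0,0,0,0,0,1]]]'

```text
time: 4.08
tool_pos: [486.8, 266.4, 14.6]
tcp_rot: [180.0, 29.6, 23.8]
ft_force: [-0.1, -0.6, -0.2]
finger_gap: 85.4
grip_force: 0.0
```

```bash
python3 log.py; python3 - <<'E'
import numpy as np
from scipy.optimize import least_squares
d=[(7.512,85.323,87.262,211.711,-560.880,230.341)]+[(lambda r:(r[2],r[3],r[5],r[7],r[8],r[9]))(list(map(float,l.split()))) for l in open('log.txt')]
def fk(p,q2,q3,q5):
    a,c,e=np.radians([q2,q2+q3,q2+q3+q5]);return np.array([p[2]+p[0]*np.sin(a)+p[1]*np.sin(c)+p[4]*np.sin(e),p[3]+p[0]*np.cos(a)+p[1]*np.cos(c)+p[4]*np.cos(e)])
res=lambda p:np.concatenate([fk(p,*r[:3])-[np.sqrt(r[3]**2+r[4]**2-51**2),r[5]] for r in d])
f=least_squares(res,[350,500,0,300,300]);p=f.x;print(p,f.fun.round(1))
for al in(20,30,35,40):
  for zg in(64,74):
    r=np.array([613,67.4]); rho=np.sqrt(613**2+67**2-51**2)
    tcp=np.array([rho+17*np.cos(np.radians(al)),zg-17*np.sin(np.radians(al))])
    g=least_squares(lambda q:np.r_[fk(p,*q)-tcp,(q.sum()-90-al)*5],[50,60,20]);print(al,zg,g.x.round(1),g.cost.round(2))
E
```

```text
[4.1, 23.5, 41.1, 70.9, -0.2, 97.6, 89.7, 486.8, 266.4, 14.6, 180.0, 29.6, 23.8] F [-0.1 -0.6 -0.2] gap 85.4 grip 0.0
[326.60844903 561.8945211   -7.47042714 276.44905218 343.93733012] [-1.5 -1.8 -1.7  1.2  2.5 -1.9 -5.2  4.1  5.9 -1.6]
20 64 [ -9.8 148.6 -28.7] 0.0
20 74 [-12.3 149.1 -26.8] 0.0
30 64 [-16.  146.2 -10.2] 0.0
30 74 [-18.  146.5  -8.5] 0.0
35 64 [-16.9 143.8  -1.9] 0.0
35 74 [-18.7 143.9  -0.3] 0.0
40 64 [-16.7 140.8   5.9] 0.0
40 74 [-18.2 140.8   7.4] 0.0
```

```bash
cat > kin.py <<'E'
import numpy as np
from scipy.optimize import least_squares
from scipy.spatial.transform import Rotation as R
E=lambda a,v:R.from_euler(a,v,degrees=True)
LIM=np.array([[-169.43,169.43],[-51.17,129.36],[1.28,143.12],[-76.62,256.62],[0,156.53],[-152.29,152.29]])
def fk(p,q):
    B=E('z',q[0]); F=B*E('y',q[1]+q[2]); T=F*E('ZYZ',[q[3],q[4],q[5]+90])
    v=B.apply([p[2],p[5],p[3]])+(B*E('y',q[1])).apply([0,0,p[0]])+F.apply([p[6],0,p[1]])+T.apply([0,0,p[4]])
    return v,T
D=np.loadtxt('log.txt')[:,1:]
D=np.vstack([[-74.2207,7.5119,85.3227,0,87.262,-4.892,211.711,-560.88,230.341,-179.904,-.01,20.671],D])
f=least_squares(lambda p:np.concatenate([fk(p,r[:6])[0]-r[6:9] for r in D]),[330,560,0,276,344,51,0]); P=f.x
def ik(pos,T,q0):
    g=least_squares(lambda q:np.r_[(fk(P,q)[0]-pos)/5,(fk(P,q)[1].inv()*T).as_rotvec()*60],q0,bounds=(LIM[:,0]-.01,LIM[:,1]+.01)); return g.x,g.cost
E
python3 - <<'E'
from kin import *
print(P.round(1),f.fun.reshape(-1,3).round(1).tolist())
for r in D[1:]: print((fk(P,r[:6])[1].inv()*E('xyz',r[9:])).as_rotvec(degrees=True).round(2))
G=E('xyz',[180,30,23.8])
for half in(0,180):
  Q=D[-1,:6].copy(); Q[5]-=half; G2=G*E('z',half); print('half',half)
  for dyaw,up,c in[(0,0,(493,269,24)),(0,0,(480,160,260)),(-50,0,(480,120,260)),(-104,0,(480,120,260)),(-104,30,(480,120,260)),(-104,60,(480,120,260)),(-104,90,(480,120,260)),(-104,90,(515,-49,78)),(-104,90,(613,-67,76))]:
    b=E('z',23.8+dyaw).apply([0,1,0]); T=R.from_rotvec(-np.radians(up)*b)*E('z',dyaw)*G2
    Q,c2=ik(np.array(c)+17*T.apply([0,0,1]),T,Q); print(dyaw,up,c,Q.round(0),round(c2,3))
E
```

```text
[369.1 553.4   0.  318.1 364.8  51.2  61.6] [[-0.0, -0.0, -0.0], [0.0, 0.0, -0.0], [-0.0, 0.0, 0.0], [-0.0, 0.0, -0.0], [-0.0, 0.0, 0.0]]
[ 0.  0. -0.]
[ 0. -0. -0.]
[0. 0. 0.]
[ 0.  0. -0.]
half 0
0 0 (493, 269, 24) [23. 42. 71. -0. 98. 90.] 0.0
0 0 (480, 160, 260) [ 15.  21.  74.  -5. 115.  81.] 0.0
-50 0 (480, 120, 260) [ -1.  14.  81.  13. 111. 117.] 0.0
-104 0 (480, 120, 260) [-14.  -5. 103.  29.  95. 152.] 11.177
-104 30 (480, 120, 260) [ -5. -13. 106.  10.  87. 152.] 184.475
-104 60 (480, 120, 260) [  5. -18. 108. -10.  83. 152.] 618.549
-104 90 (480, 120, 260) [ 19. -16. 106. -34.  86. 152.] 1282.277
-104 90 (515, -49, 78) [ -7. -24. 134. -29.  48. 152.] 987.352
-104 90 (613, -67, 76) [ -5.   3. 109. -30.  53. 152.] 998.365
half 180
0 0 (493, 269, 24) [ 23.  42.  71.  -0.  98. -90.] 0.0
0 0 (480, 160, 260) [ 15.  21.  74.  -5. 115. -99.] 0.0
-50 0 (480, 120, 260) [ -1.  14.  81.  13. 111. -63.] 0.0
-104 0 (480, 120, 260) [-11.  -5. 102.  28.  95. -22.] 0.0
-104 30 (480, 120, 260) [  8.  -9. 101.   0.  89.  -2.] 0.0
-104 60 (480, 120, 260) [ 27.  -1.  98. -28.  93.  19.] 0.0
-104 90 (480, 120, 260) [ 39.  15.  95. -51. 104.  32.] 0.0
-104 90 (515, -49, 78) [ 23.  23. 108. -59.  80.  41.] 0.0
-104 90 (613, -67, 76) [ 17.  32.  94. -61.  78.  36.] 0.0
```

The exact kinematic model shows that this wrist turn can't reach the nest, while the half-turned grasp reaches it from the left side. I'll back off, turn the tool 180° about its axis and re-approach.

Emit:
arm_command --targets '[[[0.018,0.008,0.034,0,0,0,1],[0.018,0.008,0.034,0,0,0,1],[0,0,0,0.0798,0.0352,0.1511,1],[0,0,0,0.0798,0.0352,0.1511,1],[0,0,0,0.0798,0.0352,0.1511,1],[0,0,0,0.0798,0.0352,0.1511,1],[0,0,0,0.0798,0.0352,0.1511,1],[0,0,0,0.0798,0.0352,0.1511,1],[0,0,0,0.0798,0.0352,0.1511,1],[0,0,0,0.0798,0.0352,0.1511,1]]]'

```text
time: 5.32
tool_pos: [524.2, 282.8, 83.6]
tcp_rot: [-150.9, 4.8, 105.4]
ft_force: [-0.1, -0.2, 0.1]
finger_gap: 85.7
grip_force: 0.0
```

Emit:
arm_command --targets '[[[0,0,0,0.0798,0.0352,0.1511,1],[0,0,0,0.0798,0.0352,0.1511,1],[0,0,0,0.0798,0.0352,0.1511,1],[0,0,0,0.0798,0.0352,0.1511,1],[0,0,0,0.0798,0.0352,0.1511,1],[0,0,0,0.0798,0.0352,0.1511,1],[0,0,0,0.0798,0.0352,0.1511,1],[0,0,0,0.0798,0.0352,0.1511,1],[0,0,0,0.0798,0.0352,0.1511,1],[0,0,0,0.0798,0.0352,0.1511,1]]]'

```text
time: 6.58
tool_pos: [524.2, 282.8, 83.6]
tcp_rot: [179.8, -29.4, -155.9]
ft_force: [-0.2, 0.6, -0.7]
finger_gap: 85.6
grip_force: 0.0
```

Emit:
arm_command --targets '[[[0,0,0,0,0,0,1],[0,0,0,0,0,0,1]]]'

```text
time: 6.82
tool_pos: [522.9, 282.3, 80.6]
tcp_rot: [-179.8, -29.7, -156.5]
ft_force: [0.1, 0.5, -0.1]
finger_gap: 85.6
grip_force: 0.0
```

```bash
python3 log.py; python3 - <<'E'
from h import *
r=np.loadtxt('log.txt')[-1]; T=R.from_euler('xyz',r[10:13],degrees=True); print(T.as_matrix().round(3))
a=R.from_euler('z',23.8,degrees=True).as_matrix()[:,0]; G=R.from_euler('xyz',[180,30,23.8],degrees=True)*R.from_euler('z',180,degrees=True)
print('turn',(G*T.inv()).as_rotvec().round(4)); P=np.array([447,248.5,24])+50*a
print('shift',P+G.apply([0,0,17.3])-r[7:10])
E
```

```text
[6.8, 23.5, 42.7, 61.1, -0.1, 105.9, -90.0, 522.9, 282.3, 80.6, -179.8, -29.7, -156.5] F [ 0.1  0.5 -0.1] gap 85.6 grip 0.0
[[-0.797 -0.4   -0.453]
 [-0.346  0.917 -0.2  ]
 [ 0.495 -0.002 -0.869]]
turn [-0.      0.0058  0.0043]
shift [-38.09504766 -17.09080048 -71.61313687]
```

Emit:
arm_command --targets '[[[-0.0127,-0.0057,-0.0235,0,0.006,0.004,1],[-0.0127,-0.0057,-0.0235,0,0,0,1],[-0.0127,-0.0057,-0.0235,0,0,0,1],[0,0,0,0,0,0,1],[0,0,0,0,0,0,1],[0,0,0,0,0,0,1]]]'

```text
time: 7.58
tool_pos: [485.1, 265.3, 8.8]
tcp_rot: [179.9, -30.1, -156.0]
ft_force: [0.5, 0.0, 0.1]
finger_gap: 85.4
grip_force: 0.0
```

```bash
python3 log.py; python3 - <<'E'
from h import *
im=viewer.snapshot('side')[:,:,::-1]
cv2.imwrite('pics/c2.png',cv2.resize(im[270:370,200:310],None,fx=5,fy=5,interpolation=cv2.INTER_CUBIC))
E
```

```text
[7.6, 23.5, 41.8, 70.7, -0.2, 97.6, -90.5, 485.1, 265.3, 8.8, 179.9, -30.1, -156.0] F [0.5 0.  0.1] gap 85.4 grip 0.0
```

View pics/c2.png

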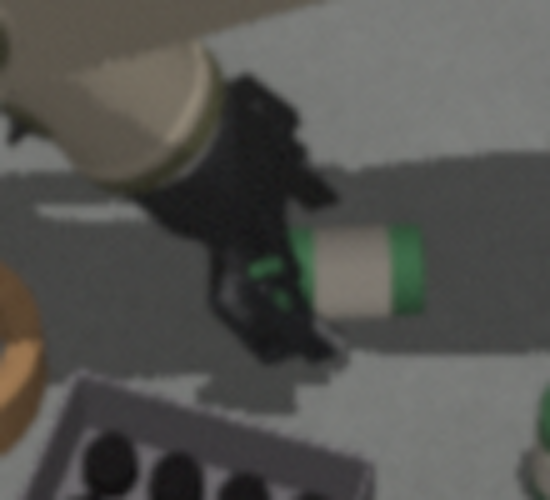

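The bottle lies between the fingers, with the label and base end sticking out on the right. I'll close with 45 N.

Emit:
arm_command --targets '[[[0,0,0,0,0,0,-1],[0,0,0,0,0,0,-1],[0,0,0,0,0,0,-1],[0,0,0,0,0,0,-1],[0,0,0,0,0,0,-1],[0,0,0,0,0,0,-1],[0,0,0,0,0,0,-1],[0,0,0,0,0,0,-1]]]' --force 45

```text
time: 8.62
tool_pos: [483.9, 264.8, 7.5]
tcp_rot: [179.9, -30.2, -156.0]
ft_force: [3.1, 1.3, 4.7]
finger_gap: 46.8
grip_force: 46.4
```

Emit:
arm_command --targets '[[[0,-0.005,0.04,0,0,0,-1],[0,-0.008,0.04,0,0,0,-1],[0,-0.014,0.04,0,0,0,-1],[0,-0.03,0.04,0,0,0,-1],[0,-0.03,0.04,0,0,0,-1],[0,-0.03,0.04,0,0,0,-1],[0,0,0,0,0,0,-1],[0,0,0,0,0,0,-1]]]'

```text
time: 9.62
tool_pos: [483.0, 147.9, 245.8]
tcp_rot: [179.8, -30.4, -155.9]
ft_force: [-0.7, -0.0, -1.7]
finger_gap: 46.8
grip_force: 46.8
```

```bash
python3 log.py; python3 - <<'E'
from h import *
im=viewer.snapshot('side')[:,:,::-1];cv2.imwrite('pics/side3.png',im)
# plan: bottle upright target: G rotated; tool axis direction etc.
r=np.loadtxt('log.txt')[-1];T=R.from_euler('xyz',r[10:13],degrees=True); print(T.as_matrix().round(3))
E
```

```text
[9.6, 14.5, 22.1, 71.8, -5.1, 116.0, -100.5, 483.0, 147.9, 245.8, 179.8, -30.4, -155.9] F [-0.7 -0.  -1.7] gap 46.8 grip 46.8
[[-0.788 -0.406 -0.463]
 [-0.352  0.914 -0.203]
 [ 0.506  0.003 -0.863]]
```

```bash
python3 - <<'E'
from h import *
r=np.loadtxt('log.txt')[-1];T=R.from_euler('xyz',r[10:13],degrees=True)
g=r[7:10]-17.3*T.as_matrix()[:,2]; u=proj('side',g)[0]; print('grasp at',g.round(1),'px',u.round(0))
im=cv2.imread('pics/side3.png');x,y=int(u[0]-55),int(u[1]-50); print(x,y); cv2.imwrite('pics/c3.png',cv2.resize(im[y:y+100,x:x+110],None,fx=5,fy=5,interpolation=cv2.INTER_CUBIC))
E
```

```text
grasp at [491.  151.4 260.7] px [283. 236.]
228 185
```

View pics/c3.png

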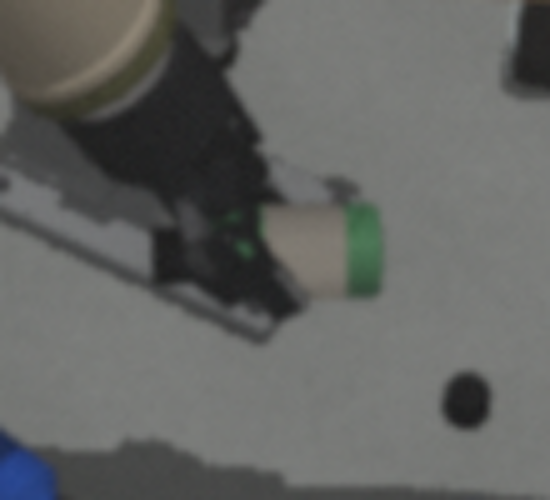

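The bottle is held level (base end at crop (365,250)) and did not slip in the lift. I'll yaw it and then tip it upright in the air.

Emit:
arm_command --targets '[[[0,0,0.002,0,0,-0.1815,-1],[0,0,0.002,0,0,-0.1815,-1],[0,0,0.002,0,0,-0.1815,-1],[0,0,0.002,0,0,-0.1815,-1],[0,0,0.002,0,0,-0.1815,-1],[0,0,0.002,0,0,-0.1815,-1],[0,0,0.002,0,0,-0.1815,-1],[0,0,0.002,0,0,-0.1815,-1],[0,0,0.002,0,0,-0.1815,-1],[0,0,0.002,0,0,-0.1815,-1]]]'

```text
time: 10.92
tool_pos: [482.6, 148.3, 265.0]
tcp_rot: [-179.8, -30.4, 99.6]
ft_force: [-0.5, 0.6, -2.3]
finger_gap: 46.6
grip_force: 46.8
```

Emit:
arm_command --targets '[[[0,0,0,-0.1548,-0.0267,0,-1],[0,0,0,-0.1548,-0.0267,0,-1],[0,0,0,-0.1548,-0.0267,0,-1],[0,0,0,-0.1548,-0.0267,0,-1],[0,0,0,-0.1548,-0.0267,0,-1],[0,0,0,-0.1548,-0.0267,0,-1],[0,0,0,-0.1548,-0.0267,0,-1],[0,0,0,-0.1548,-0.0267,0,-1],[0,0,0,-0.1548,-0.0267,0,-1],[0,0,0,-0.1548,-0.0267,0,-1]]]'

```text
time: 12.18
tool_pos: [482.8, 148.8, 265.5]
tcp_rot: [-179.3, 60.0, 100.6]
ft_force: [0.3, 0.1, -1.3]
finger_gap: 46.9
grip_force: 46.8
```

Emit:
arm_command --targets '[[[0,0,0,0,0,0,-1],[0,0,0,0,0,0,-1]]]'

```text
time: 12.42
tool_pos: [483.4, 148.0, 266.4]
tcp_rot: [-179.4, 59.6, 100.4]
ft_force: [-0.2, -0.0, -1.4]
finger_gap: 47.1
grip_force: 46.9
```

```bash
python3 log.py; cat > see.py <<'E'
from h import *
import sys
def see(name,k=4,hw=70,dz=0):
    r=np.loadtxt('log.txt')[-1];T=R.from_euler('xyz',r[10:13],degrees=True); print(T.as_matrix().round(3))
    g=r[7:10]-17.3*T.as_matrix()[:,2]; print('grasp',g.round(1)); out=[]
    for n in('side','top'):
        im=viewer.snapshot(n)[:,:,::-1]; cv2.imwrite(f'pics/{name}_{n}.png',im); u=proj(n,g)[0]; x,y=int(u[0]-hw),int(u[1]-hw); print(n,'off',x,y)
        out.append(cv2.resize(im[y:y+2*hw,x:x+2*hw],(400,400),interpolation=cv2.INTER_CUBIC))
    cv2.imwrite(f'pics/{name}.png',np.hstack(out))
see(sys.argv[1],hw=int(sys.argv[2]))
E
python3 see.py up 40
```

```text
[12.4, 42.1, 17.9, 88.8, -49.7, 107.2, 31.8, 483.4, 148.0, 266.4, -179.4, 59.6, 100.4] F [-0.2 -0.  -1.4] gap 47.1 grip 46.9
[[-0.092  0.985  0.147]
 [ 0.498  0.173 -0.85 ]
 [-0.862 -0.005 -0.506]]
grasp [480.8 162.7 275.2]
side off 245 196
top off 191 193
```

View pics/up.png

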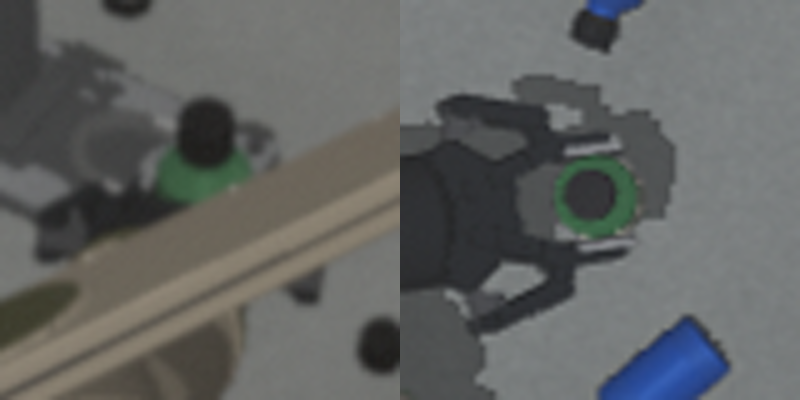

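The top crop shows the bottle upright between the pads: cap at (590,195), body circle at (596,197). I'll take its axis from a colour mask.

```bash
python3 - <<'E'
from h import *
t=cv2.imread('pics/up_top.png');s=cv2.imread('pics/up_side.png')
def green(im,x,y,w,h):
    H=cv2.cvtColor(im,cv2.COLOR_BGR2HSV)[y:y+h,x:x+w]
    return ((H[...,0]>45)&(H[...,0]<90)&(H[...,1]>70)).astype(np.uint8)
m=green(t,218,220,24,24); pts=np.argwhere(m)[:,::-1]; c,rad=cv2.minEnclosingCircle(pts.astype(np.float32).reshape(-1,1,2)); c=np.array(c)+[218,220]
bb=cv2.boundingRect(m);print('top green circle',c,rad,'bbox',bb,'bbox c',bb[0]+218+(bb[2]-1)/2,bb[1]+220+(bb[3]-1)/2)
x,y,w,h=218,220,24,24; k=t[y:y+h,x:x+w]; d=((k.max(2)<75)&(cv2.dilate(cv2.morphologyEx(m,cv2.MORPH_CLOSE,np.ones((15,15))),None)>0)).astype(np.uint8)
yy,xx=np.mgrid[:h,:w]; d[(xx+x-c[0])**2+(yy+y-c[1])**2>36]=0; M=cv2.moments(d,True); cap=(M['m10']/M['m00']+x,M['m01']/M['m00']+y); print('top cap',cap,M['m00'])
k=s[210:235,278:296]; d=(k.max(2)<60).astype(np.uint8); n,l,st,cc=cv2.connectedComponentsWithStats(d); i=1+np.argmax(st[1:,4]); print('side cap blob',st[i],cc[i]+[278,210])
for z in(296,301,306): print('body',z,plane('top',*c,z).round(1))
for z in(335,340): print('cap',z,plane('top',*cap,z).round(1))
b=cc[i]+[278,210]; print('tri cap',tri(b,cap))
E
```

```text
top green circle [229.61111069 231.72222233] 8.083385467529297 bbox (4, 4, 16, 16) bbox c 229.5 231.5
top cap (228.66666666666666, 231.49425287356323) 87.0
side cap blob [  2   6  12  14 133] [285.69924812 222.59398496]
body 296 [484.2 165.9 296. ]
body 301 [484.1 165.4 301. ]
body 306 [484. 165. 306.]
cap 335 [483.9 164.9 335. ]
cap 340 [483.8 164.4 340. ]
tri cap (array([482.89141391, 165.35272923, 326.46144689]), np.float64(2.5971051793632953))
```

Emit:
arm_command --targets '[[[0.0107,-0.0368,-0.01,0,0,0,-1],[0.0107,-0.0368,-0.02,0,0,0,-1],[0.0107,-0.0368,-0.04,0,0,0,-1],[0.0107,-0.0368,-0.04,0,0,0,-1],[0.0107,-0.0368,-0.04,0,0,0,-1],[0.0107,-0.0368,-0.035,0,0,0,-1],[0,0,0,0,0,0,-1],[0,0,0,0,0,0,-1]]]'

```text
time: 13.52
tool_pos: [548.6, -73.3, 83.9]
tcp_rot: [-180.0, 59.7, 99.8]
ft_force: [0.2, 0.3, -1.8]
finger_gap: 46.6
grip_force: 47.3
```

```bash
python3 log.py; cat > meas.py <<'E'
from h import *
import sys
r=np.loadtxt('log.txt')[-1];T=R.from_euler('xyz',r[10:13],degrees=True)
g=r[7:10]-17.3*T.as_matrix()[:,2]; print('grasp',g.round(1))
for n in('top','side'):
    im=viewer.snapshot(n)[:,:,::-1].copy(); cv2.imwrite(f'pics/{sys.argv[1]}_{n}.png',im)
    u=proj(n,g+[0,0,26])[0].astype(int); x,y=u-15
    H=cv2.cvtColor(im,cv2.COLOR_BGR2HSV)[y:y+30,x:x+30]; k=im[y:y+30,x:x+30]
    m=((H[...,0]>45)&(H[...,0]<90)&(H[...,1]>70)).astype(np.uint8); nn,l,st,cc=cv2.connectedComponentsWithStats(cv2.morphologyEx(m,cv2.MORPH_CLOSE,np.ones((3,3)))); 
    print(n,'green blobs',st[1:].tolist(),'off',x,y)
    if m.sum():
        c,rad=cv2.minEnclosingCircle(np.argwhere(m)[:,::-1].astype(np.float32).reshape(-1,1,2)); c=np.array(c)+[x,y]; print(n,'circle',c,rad,'body',plane(n,*c,g[2]+26).round(1))
E
python3 meas.py pre
```

```text
[13.5, 20.2, 23.5, 104.3, -59.8, 79.2, 37.8, 548.6, -73.3, 83.9, -180.0, 59.7, 99.8] F [ 0.2  0.3 -1.8] gap 46.6 grip 47.3
grasp [546.1 -58.6  92.6]
top green blobs [[8, 8, 14, 15, 93]] off 290 199
top circle [304.82394409 214.11971855] 7.216296672821045 body [548.4 -55.3 118.6]
side green blobs [[8, 14, 6, 5, 23]] off 274 198
side circle [284.5 214.5] 2.9155757427215576 body [557.2 -47.9 118.6]
```

Emit:
arm_command --targets '[[[0,0,-0.01,0,0,0,-1],[0,0,-0.01,0,0,0,-1],[0,0,0,0,0,0,-1],[0,0,0,0,0,0,-1]]]'

```text
time: 14.12
tool_pos: [547.5, -73.1, 61.9]
tcp_rot: [-179.5, 59.7, 100.3]
ft_force: [-0.2, 0.4, -1.7]
finger_gap: 46.6
grip_force: 47.5
```

Emit:
arm_command --targets '[[[0,0,-0.0015,0,0,0,-1],[0,0,0,0,0,0,-1]]]'

```text
time: 14.38
tool_pos: [547.7, -73.2, 60.6]
tcp_rot: [-179.6, 59.7, 100.3]
ft_force: [0.1, -0.2, -1.6]
finger_gap: 46.6
grip_force: 47.5
```

Emit:
arm_command --targets '[[[0,0,-0.0015,0,0,0,-1],[0,0,0,0,0,0,-1]]]'

```text
time: 14.62
tool_pos: [547.8, -73.3, 60.5]
tcp_rot: [-179.7, 59.8, 100.1]
ft_force: [-3.7, 1.7, 7.0]
finger_gap: 46.9
grip_force: 48.4
```

Emit:
arm_command --targets '[[[0,0,-0.001,0,0,0,-1],[0,0,0,0,0,0,-1]]]'

```text
time: 14.88
tool_pos: [547.9, -73.4, 60.5]
tcp_rot: [-179.7, 59.9, 100.1]
ft_force: [-7.2, 3.6, 13.6]
finger_gap: 46.8
grip_force: 48.8
```

Emit:
arm_command --targets '[[[0,0,0.004,0,0,0,-1],[0.015,-0.0028,0,0,0,0,-1],[0.015,-0.0028,0,0,0,0,-1],[0.01,-0.0019,0,0,0,0,-1],[0.005,-0.0009,0,0,0,0,-1],[0.005,-0.0009,0,0,0,0,-1],[0,0,0,0,0,0,-1]]]'

```text
time: 15.75
tool_pos: [597.8, -82.5, 62.1]
tcp_rot: [-179.6, 59.7, 100.3]
ft_force: [0.7, 0.6, -1.4]
finger_gap: 47.1
grip_force: 47.5
```

Emit:
arm_command --targets '[[[0.005,-0.0009,0,0,0,0,-1],[0.004,-0.0007,0,0,0,0,-1],[0,0,0,0,0,0,-1],[0,0,0,0,0,0,-1]]]'

```text
time: 16.25
tool_pos: [606.7, -84.1, 62.2]
tcp_rot: [-179.6, 59.7, 100.3]
ft_force: [0.4, -0.8, -1.5]
finger_gap: 46.5
grip_force: 47.5
```

```bash
python3 log.py; python3 meas.py ins
```

```text
[16.2, 17.3, 31.7, 95.8, -61.3, 77.5, 36.1, 606.7, -84.1, 62.2, -179.6, 59.7, 100.3] F [ 0.4 -0.8 -1.5] gap 46.5 grip 47.5
grasp [604.1 -69.4  70.9]
top green blobs [[9, 19, 10, 3, 20]] off 294 182
top circle [307.5 201.5] 4.527792930603027 body [590.5 -64.3  96.9]
side green blobs [[9, 14, 4, 4, 13]] off 257 195
side circle [267.16666698 210.5       ] 1.9003926515579224 body [619.4 -63.6  96.9]
```

Emit:
arm_command --targets '[[[0.003,-0.0006,0,0,0,0,-1],[0.002,-0.0004,0,0,0,0,-1],[0,0,0,0,0,0,-1],[0,0,0,0,0,0,-1]]]'

```text
time: 16.85
tool_pos: [611.7, -85.1, 62.2]
tcp_rot: [-179.6, 59.7, 100.3]
ft_force: [1.1, -0.7, -2.8]
finger_gap: 46.9
grip_force: 47.5
```

Emit:
arm_command --targets '[[[0.002,-0.0004,0,0,0,0,-1],[0,0,0,0,0,0,-1]]]'

```text
time: 17.1
tool_pos: [613.9, -85.5, 62.3]
tcp_rot: [-179.6, 59.7, 100.2]
ft_force: [-0.4, 0.3, -1.3]
finger_gap: 46.7
grip_force: 47.5
```

Emit:
arm_command --targets '[[[0.0015,-0.0003,0,0,0,0,-1],[0,0,0,0,0,0,-1]]]'

```text
time: 17.35
tool_pos: [615.3, -85.8, 62.2]
tcp_rot: [-179.6, 59.7, 100.2]
ft_force: [0.2, 0.8, -0.9]
finger_gap: 46.7
grip_force: 47.5
```

Emit:
arm_command --targets '[[[0.0015,-0.0003,0,0,0,0,-1],[0,0,0,0,0,0,-1]]]'

```text
time: 17.6
tool_pos: [616.5, -86.1, 62.1]
tcp_rot: [-179.6, 59.7, 100.3]
ft_force: [-1.5, 1.2, -1.6]
finger_gap: 46.5
grip_force: 47.8
```

Emit:
arm_command --targets '[[[0.0015,-0.0003,0,0,0,0,-1],[0,0,0,0,0,0,-1]]]'

```text
time: 17.85
tool_pos: [616.9, -86.4, 62.2]
tcp_rot: [-179.4, 59.7, 100.3]
ft_force: [-9.7, 4.5, 2.9]
finger_gap: 47.1
grip_force: 48.4
```

```bash
python3 log.py; python3 meas.py ins2; python3 - <<'E'
from h import *
s=cv2.imread('pics/ins2_side.png');t=cv2.imread('pics/ins2_top.png')
cr=lambda im,x,y,w,h: cv2.resize(im[y:y+h,x:x+w],(400,400),interpolation=cv2.INTER_CUBIC)
cv2.imwrite('pics/nest.png',np.hstack([cr(s,220,180,80,80),cr(t,270,140,80,80)]))
E
```

```text
[17.8, 16.8, 32.8, 94.2, -61.4, 77.5, 35.4, 616.9, -86.4, 62.2, -179.4, 59.7, 100.3] F [-9.7  4.5  2.9] gap 47.1 grip 48.4
grasp [614.4 -71.7  70.9]
top green blobs [] off 294 179
side green blobs [[8, 13, 5, 4, 12]] off 254 194
side circle [264. 209.] 2.2361679077148438 body [630.9 -65.9  96.9]
```

Emit:
arm_command --targets '[[[-0.0035,0.0012,0,0,0,0,-1],[0,0,0,0,0,0,-1],[0,0,0,0,0,0,-1]]]'

```text
time: 18.32
tool_pos: [615.0, -85.2, 62.3]
tcp_rot: [-179.6, 59.7, 100.2]
ft_force: [0.6, 0.1, -1.4]
finger_gap: 46.9
grip_force: 47.6
```

Emit:
arm_command --targets '[[[0,0,-0.0012,0,0,0,-1],[0,0,0,0,0,0,-1],[0,0,0,0,0,0,-1]]]'

```text
time: 18.7
tool_pos: [614.7, -85.2, 61.0]
tcp_rot: [-179.6, 59.7, 100.3]
ft_force: [0.6, -0.0, -2.0]
finger_gap: 47.0
grip_force: 47.6
```

Emit:
arm_command --targets '[[[0,0,-0.0008,0,0,0,-1],[0,0,0,0,0,0,-1]]]'

```text
time: 18.95
tool_pos: [614.8, -85.2, 60.6]
tcp_rot: [-179.6, 59.7, 100.2]
ft_force: [-0.7, 0.7, 1.6]
finger_gap: 47.1
grip_force: 47.8
```

Emit:
arm_command --targets '[[[0,0,0,0,0,0,0.5],[0,0,0,0,0,0,0.5],[0,0,0,0,0,0,0.5],[0,0,0,0,0,0,0.5],[0,0,0,0,0,0,0.5]]]'

```text
time: 19.58
tool_pos: [614.7, -85.2, 60.2]
tcp_rot: [-179.6, 59.7, 100.3]
ft_force: [0.3, 0.6, -0.2]
finger_gap: 63.7
grip_force: 0.0
```

```bash
python3 log.py
```

```text
[19.6, 17.0, 32.7, 94.6, -61.4, 77.3, 35.8, 614.7, -85.2, 60.2, -179.6, 59.7, 100.3] F [ 0.3  0.6 -0.2] gap 63.7 grip 0.0
```

Emit:
arm_command --targets '[[[-0.0022,0.0128,0.0076,0,0,0,0.5],[-0.0045,0.0255,0.0151,0,0,0,0.5],[-0.0045,0.0255,0.0151,0,0,0,0.5],[-0.0045,0.0255,0.0151,0,0,0,0.5],[-0.0045,0.0255,0.0151,0,0,0,0.5],[-0.0045,0.0255,0.0151,0,0,0,0.5],[0,0,0,0,0,0,0.5]]]'

```text
time: 20.45
tool_pos: [590.9, 58.1, 145.3]
tcp_rot: [-180.0, 59.6, 100.1]
ft_force: [-0.3, -0.1, -0.1]
finger_gap: 64.0
grip_force: 0.0
```

```bash
python3 log.py; python3 - <<'E'
from h import *
s=viewer.snapshot('side')[:,:,::-1];t=viewer.snapshot('top')[:,:,::-1]
cv2.imwrite('pics/rel_side.png',s);cv2.imwrite('pics/rel_top.png',t)
cr=lambda im,x,y,w,h: cv2.resize(im[y:y+h,x:x+w],(400,400),interpolation=cv2.INTER_CUBIC)
cv2.imwrite('pics/nest.png',np.hstack([cr(s,215,125,130,130),cr(t,270,140,90,90)]))
from kin import *
q=D[-1,:6]
for yaw in(-10.5,169.5):
    Tt=E('xyz',[180,0,yaw]); Tc=E('xyz',D[-1,9:]); rv=(Tt*Tc.inv()).as_rotvec(); print(yaw,'rotvec',rv.round(4),np.degrees(np.linalg.norm(rv)))
    Q=q.copy()
    for k in np.linspace(0,1,11):
        pos=D[-1,6:9]*(1-k)+np.array([480,60,400])*k; Q,c=ik(pos,R.from_rotvec(rv*k)*Tc,Q); print(round(k,1),Q.round(0),round(c,2))
    for pos in((511,-126,420),(511,-126,313),(490,-122,189)): Q,c=ik(np.array(pos),Tt,Q); print(pos,Q.round(0),round(c,2))
E
```

```text
[20.4, 30.0, 30.0, 87.3, -54.3, 91.7, 33.2, 590.9, 58.1, 145.3, -180.0, 59.6, 100.1] F [-0.3 -0.1 -0.1] gap 64.0 grip 0.0
-10.5 rotvec [ 0.8493 -0.8558 -1.7293] 120.78486172767117
0.0 [ 30.  30.  87. -54.  92.  33.] 0.0
0.1 [ 28.  28.  84. -49.  96.  39.] 0.0
0.2 [ 26.  26.  81. -43.  99.  44.] 0.0
0.3 [ 23.  23.  79. -38. 102.  51.] 0.0
0.4 [ 21.  20.  78. -33. 105.  57.] 0.0
0.5 [ 18.  16.  78. -27. 106.  64.] 0.0
0.6 [ 15.  12.  78. -22. 107.  71.] 0.0
0.7 [ 12.   7.  79. -16. 108.  79.] 0.0
0.8 [  8.   1.  81. -10. 107.  86.] 0.0
0.9 [  5.  -5.  83.  -5. 106.  94.] 0.0
1.0 [  1. -11.  86.  -0. 105. 102.] 0.0
(511, -126, 420) [-19.  -4.  77.  -0. 107.  81.] 0.0
(511, -126, 313) [-19.  -5.  90.  -0.  96.  81.] 0.0
(490, -122, 189) [-20.  -6. 103.  -0.  83.  81.] 0.0
169.5 rotvec [0.7822 0.7763 1.0949] 89.00983750587794
0.0 [ 30.  30.  87. -54.  92.  33.] 0.0
0.1 [ 29.  21.  93. -52.  88.  24.] 0.0
0.2 [ 28.  12.  98. -48.  85.  13.] 0.0
0.3 [ 27.   4. 100. -43.  83.   2.] 0.0
0.4 [ 24.  -3. 102. -38.  82. -11.] 0.0
0.5 [ 21.  -8. 102. -31.  83. -23.] 0.0
0.6 [ 17. -12. 101. -24.  85. -36.] 0.0
0.7 [ 13. -14.  98. -17.  88. -48.] 0.0
0.8 [  9. -14.  95. -11.  93. -59.] 0.0
0.9 [  5. -13.  91.  -5.  99. -69.] 0.0
1.0 [  1. -11.  86.   0. 105. -78.] 0.0
(511, -126, 420) [-19.  -4.  77.  -0. 107. -99.] 0.0
(511, -126, 313) [-19.  -5.  90.   0.  96. -99.] 0.0
(490, -122, 189) [-20.  -6. 103.  -0.  83. -99.] 0.0
```

View pics/nest.png

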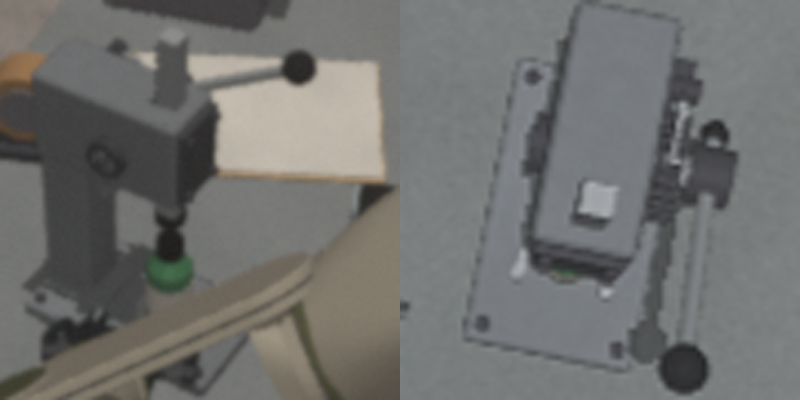

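The bottle stands upright in the nest with its cap centred under the pad, side crop (170,240). The ball is at crop (298,68) in the side view and (685,368) in the top view. I'll reorient and go above the ball.

Emit:
arm_command --targets '[[[-0.011,0,0.0255,0.0782,0.0776,0.1095,0.5],[-0.011,0,0.0255,0.0782,0.0776,0.1095,0.5],[-0.011,0,0.0255,0.0782,0.0776,0.1095,0.5],[-0.011,0,0.0255,0.0782,0.0776,0.1095,0.5],[-0.011,0,0.0255,0.0782,0.0776,0.1095,0.5],[-0.011,0,0.0255,0.0782,0.0776,0.1095,0.5],[-0.011,0,0.0255,0.0782,0.0776,0.1095,0.5],[-0.011,0,0.0255,0.0782,0.0776,0.1095,0.5],[-0.011,0,0.0255,0.0782,0.0776,0.1095,0.5],[-0.011,0,0.0255,0.0782,0.0776,0.1095,0.5]]]'

```text
time: 21.8
tool_pos: [479.3, 54.2, 398.9]
tcp_rot: [-179.9, -0.1, 169.7]
ft_force: [0.3, 0.8, 0.3]
finger_gap: 64.0
grip_force: 0.0
```

Emit:
arm_command --targets '[[[0,0,0,0,0,0,0.5],[0,0,0,0,0,0,0.5]]]'

```text
time: 22.05
tool_pos: [480.0, 54.5, 396.8]
tcp_rot: [-179.7, 0.0, 169.4]
ft_force: [-0.1, 0.8, 0.0]
finger_gap: 63.9
grip_force: 0.0
```

```bash
python3 log.py; python3 - <<'E'
from h import *
r=np.loadtxt('log.txt')[-1];T=R.from_euler('xyz',r[10:13],degrees=True);print('turn',(R.from_euler('xyz',[180,0,169.5],degrees=True)*T.inv()).as_rotvec().round(4))
s=cv2.imread('pics/rel_side.png');t=cv2.imread('pics/rel_top.png');C={}
for n,im,(x,y,w,h) in(('side',s,(300,136,24,22)),('top',t,(325,212,18,20))):
    for th in(60,80):
        m=cv2.inRange(im[y:y+h,x:x+w],(0,0,0),(th,)*3); k,l,st,cc=cv2.connectedComponentsWithStats(m); i=1+np.argmax(st[1:,4]); C[n]=cc[i]+[x,y]; print(n,th,C[n],st[i])
print(tri(C['side'],C['top']))
E
```

```text
[22.0, 0.6, -11.0, 86.2, -0.3, 104.7, -78.9, 480.0, 54.5, 396.8, -179.7, 0.0, 169.4] F [-0.1  0.8  0. ] gap 63.9 grip 0.0
turn [ 0.0056 -0.0003  0.0015]
side 60 [311.64788732 146.46478873] [ 7  6 10 10 71]
side 80 [311.58333333 146.41666667] [ 6  6 11 10 84]
top 60 [333.44578313 222.36144578] [ 4  6 10 10 83]
top 80 [333.23469388 222.33673469] [ 3  5 11 12 98]
(array([ 513.47484689, -124.82616986,  334.44245066]), np.float64(1.9278452205342498))
```

Emit:
arm_command --targets '[[[0.0079,-0.0451,0.003,0.0056,0,0.0015,0.5],[0.0079,-0.0451,0,0,0,0,0.5],[0.0079,-0.0451,0,0,0,0,0.5],[0.0079,-0.0451,0,0,0,0,0.5],[0,0,-0.02,0,0,0,0.5],[0,0,-0.03,0,0,0,0.5],[0,0,-0.025,0,0,0,0.5],[0,0,-0.012,0,0,0,0.5],[0,0,0,0,0,0,0.5],[0,0,0,0,0,0,0.5]]]'

```text
time: 23.3
tool_pos: [512.0, -125.2, 315.3]
tcp_rot: [180.0, 0.1, 169.7]
ft_force: [0.5, -0.2, 0.3]
finger_gap: 64.1
grip_force: 0.0
```

```bash
python3 log.py
```

```text
[23.3, -19.4, -5.1, 89.3, 0.1, 95.7, -99.0, 512.0, -125.2, 315.3, 180.0, 0.1, 169.7] F [ 0.5 -0.2  0.3] gap 64.1 grip 0.0
```

Emit:
arm_command --targets '[[[0,0,-0.002,0,0,0,-1],[0,0,0,0,0,0,-1],[0,0,0,0,0,0,-1],[0,0,0,0,0,0,-1],[0,0,0,0,0,0,-1],[0,0,0,0,0,0,-1],[0,0,0,0,0,0,-1],[0,0,0,0,0,0,-1]]]' --force 60

```text
time: 24.3
tool_pos: [511.6, -126.5, 313.2]
tcp_rot: [-180.0, 0.1, 169.6]
ft_force: [-2.9, -4.8, 1.4]
finger_gap: 29.6
grip_force: 58.9
```

```bash
python3 log.py; python3 - <<'E'
import numpy as np
y=np.radians(-10.5); p=np.array([644.4,-149.5,245])
u=np.array([np.cos(y),np.sin(y)])
B=lambda t:np.r_[-160*np.cos(np.radians(33)-t)*u,160*np.sin(np.radians(33)-t)]
for t in(0,.131,.262,.393,.524,.655,.72,.785): print(t,(B(t)-B(0)).round(1))
E
```

```text
[24.3, -19.4, -5.1, 89.6, -0.0, 95.4, -99.0, 511.6, -126.5, 313.2, -180.0, 0.1, 169.6] F [-2.9 -4.8  1.4] gap 29.6 grip 58.9
0 [0. 0. 0.]
0.131 [-10.1   1.9 -18.3]
0.262 [-17.7   3.3 -37.7]
0.393 [-22.8   4.2 -58. ]
0.524 [-25.2   4.7 -78.8]
0.655 [-24.9   4.6 -99.8]
0.72 [ -23.8    4.4 -110.1]
0.785 [ -22.     4.1 -120.3]
```

Emit:
arm_command --targets '[[[-0.005,0,-0.0091,0,0,0,-1],[-0.005,0.001,-0.0091,0,0,0,-1],[-0.0038,0.0007,-0.0097,0,0,0,-1],[-0.0038,0.0007,-0.0097,0,0,0,-1],[0,0,0,0,0,0,-1]]]' --force 70

```text
time: 24.92
tool_pos: [494.0, -123.4, 276.3]
tcp_rot: [180.0, 0.1, 169.6]
ft_force: [-5.5, -1.3, 10.6]
finger_gap: 28.9
grip_force: 69.1
```

```bash
python3 log.py
```

```text
[24.9, -19.8, -7.7, 95.8, 0.0, 91.8, -99.5, 494.0, -123.4, 276.3, 180.0, 0.1, 169.6] F [-5.5 -1.3 10.6] gap 28.9 grip 69.1
```

Emit:
arm_command --targets '[[[-0.0046,0.0005,-0.0101,0,0,0,-1],[-0.0025,0.0005,-0.0102,0,0,0,-1],[-0.0012,0.0002,-0.0104,0,0,0,-1],[-0.0012,0.0002,-0.0104,0,0,0,-1],[0,0,0,0,0,0,-1],[0,0,0,0,0,0,-1]]]'

```text
time: 25.68
tool_pos: [485.4, -121.8, 235.3]
tcp_rot: [179.9, 0.2, 169.7]
ft_force: [-1.3, 0.4, 6.5]
finger_gap: 29.2
grip_force: 71.5
```

```bash
python3 log.py
```

```text
[25.7, -20.0, -8.4, 100.7, 0.1, 87.6, -99.7, 485.4, -121.8, 235.3, 179.9, 0.2, 169.7] F [-1.3  0.4  6.5] gap 29.2 grip 71.5
```

Emit:
arm_command --targets '[[[0,0,-0.008,0,0,0,-1],[0.0002,0,-0.008,0,0,0,-1],[0.0003,0,-0.008,0,0,0,-1],[0,0,0,0,0,0,-1]]]'

```text
time: 26.18
tool_pos: [487.7, -122.0, 212.2]
tcp_rot: [180.0, 0.5, 169.7]
ft_force: [6.3, -1.7, 7.4]
finger_gap: 29.2
grip_force: 73.3
```

Emit:
arm_command --targets '[[[0.0005,0,-0.004,0,0,0,-1],[0,0,0,0,0,0,-1]]]'

```text
time: 26.42
tool_pos: [489.6, -122.6, 209.6]
tcp_rot: [180.0, 0.7, 169.6]
ft_force: [9.6, -0.8, 9.1]
finger_gap: 28.8
grip_force: 73.8
```

Emit:
arm_command --targets '[[[0.0005,0,-0.003,0,0,0,-1],[0,0,0,0,0,0,-1]]]'

```text
time: 26.68
tool_pos: [489.8, -122.6, 206.6]
tcp_rot: [180.0, 0.6, 169.6]
ft_force: [8.5, -0.6, 12.6]
finger_gap: 28.9
grip_force: 73.9
```

Emit:
arm_command --targets '[[[0.0007,0,-0.003,0,0,0,-1],[0,0,0,0,0,0,-1]]]'

```text
time: 26.92
tool_pos: [491.7, -122.6, 204.1]
tcp_rot: [180.0, 0.8, 169.8]
ft_force: [13.3, -2.0, 9.2]
finger_gap: 29.3
grip_force: 73.8
```

Emit:
arm_command --targets '[[[0.0007,0,-0.003,0,0,0,-1],[0,0,0,0,0,0,-1]]]'

```text
time: 27.18
tool_pos: [492.1, -122.7, 201.2]
tcp_rot: [-180.0, 0.8, 169.8]
ft_force: [10.0, -2.0, 12.4]
finger_gap: 29.1
grip_force: 73.9
```

```bash
python3 log.py; python3 - <<'E'
from h import *
s0=cv2.imread('pics/rel_side.png');s=viewer.snapshot('side')[:,:,::-1].copy();cv2.imwrite('pics/pull_side.png',s);t=viewer.snapshot('top')[:,:,::-1].copy();cv2.imwrite('pics/pull_top.png',t)
g0,g1=[cv2.cvtColor(i,cv2.COLOR_BGR2GRAY) for i in(s0,s)]
for x in(269,271,273): print(x,g0[125:170,x].tolist(),'\n   ',g1[125:170,x].tolist())
tp=g0[133:150,263:279]; r=cv2.matchTemplate(g1[120:185,255:287],tp,cv2.TM_CCOEFF_NORMED);print('match',cv2.minMaxLoc(r),'orig',(8,13))
for z in(330,340,350,360,370):print(z,proj('side',[613,-67.4,z])[0].round(1),proj('top',[613,-67.4,z])[0].round(1))
E
```

```text
[27.2, -19.9, -6.9, 102.8, 0.1, 83.3, -99.6, 492.1, -122.7, 201.2, -180.0, 0.8, 169.8] F [10.  -2.  12.4] gap 29.1 grip 73.9
269 [64, 63, 63, 63, 68, 94, 111, 119, 123, 131, 138, 139, 133, 120, 98, 84, 80, 80, 81, 80, 80, 79, 80, 79, 80, 80, 81, 81, 80, 80, 80, 80, 81, 81, 85, 97, 107, 111, 112, 110, 106, 104, 98, 83, 71] 
    [64, 64, 63, 63, 71, 94, 113, 119, 120, 119, 119, 120, 121, 123, 121, 120, 130, 153, 158, 150, 142, 140, 132, 110, 90, 81, 81, 79, 80, 80, 80, 82, 80, 81, 85, 97, 108, 111, 111, 110, 107, 106, 98, 84, 73]
271 [64, 65, 63, 64, 62, 81, 106, 116, 123, 133, 139, 140, 139, 135, 113, 91, 81, 79, 80, 81, 80, 80, 81, 80, 81, 81, 80, 79, 80, 79, 80, 79, 79, 80, 79, 86, 102, 109, 111, 109, 110, 108, 103, 90, 76] 
    [62, 64, 63, 62, 63, 81, 105, 116, 120, 121, 119, 122, 121, 120, 121, 119, 127, 148, 159, 150, 143, 141, 139, 127, 104, 86, 81, 81, 80, 80, 81, 80, 80, 80, 81, 87, 100, 109, 110, 110, 110, 107, 101, 90, 76]
273 [63, 64, 64, 62, 62, 72, 93, 111, 119, 128, 134, 138, 134, 117, 97, 83, 78, 78, 78, 80, 79, 79, 79, 79, 79, 79, 78, 79, 79, 79, 80, 79, 79, 82, 89, 100, 106, 110, 110, 108, 104, 98, 86, 73, 66] 
    [63, 63, 62, 64, 63, 72, 95, 112, 119, 120, 120, 121, 119, 120, 120, 120, 129, 153, 168, 161, 146, 136, 125, 103, 87, 79, 81, 80, 78, 78, 79, 79, 79, 82, 89, 100, 109, 110, 112, 108, 105, 96, 87, 74, 63]
match (-0.3995756506919861, 0.6593348979949951, (4, 48), (16, 38)) orig (8, 13)
330 [270.2 151.2] [313.  186.8]
340 [270.3 148.3] [313.3 186.4]
350 [270.3 145.4] [313.5 186. ]
360 [270.3 142.5] [313.7 185.6]
370 [270.4 139.6] [313.9 185.2]
```

The ram shaft's top has dropped 9.5 px, which is about 33 mm or a lever angle of about 0.71 rad. I'll ease on to the third notch.

Emit:
arm_command --targets '[[[0.002,0,-0.003,0,0,0,-1],[0,0,0,0,0,0,-1]]]'

```text
time: 27.52
tool_pos: [494.4, -123.4, 198.5]
tcp_rot: [-180.0, 0.8, 169.6]
ft_force: [11.8, -3.4, 10.8]
finger_gap: 29.0
grip_force: 72.2
```

Emit:
arm_command --targets '[[[0.002,0,-0.003,0,0,0,-1],[0,0,0,0,0,0,-1]]]'

```text
time: 27.78
tool_pos: [491.9, -122.7, 192.5]
tcp_rot: [-180.0, 0.2, 169.7]
ft_force: [-5.8, -2.7, 7.5]
finger_gap: 28.9
grip_force: 77.4
```

Emit:
arm_command --targets '[[[0.001,0,-0.002,0,0,0,-1],[0,0,0,0,0,0,-1]]]'

```text
time: 28.02
tool_pos: [492.3, -122.9, 190.4]
tcp_rot: [-179.9, 0.1, 169.7]
ft_force: [-8.6, -4.3, 9.5]
finger_gap: 28.6
grip_force: 77.6
```

```bash
python3 log.py; cat > ram.py <<'E'
from h import *
s0=cv2.imread('pics/rel_side.png');s=viewer.snapshot('side')[:,:,::-1].copy()
g=[cv2.cvtColor(i,cv2.COLOR_BGR2GRAY).astype(float) for i in(s0,s)];d=[]
for x in range(268,275):
    e=[]
    for i in g:
        c=i[132:165,x]; k=int(np.argmax(c)); j=next(j for j in range(k,32) if c[j]>=108>c[j+1]); e.append(132+j+(c[j]-108)/(c[j]-c[j+1]))
    d.append(e[1]-e[0])
m=np.median(d)/.29; print(np.round(d,1),'ram mm',m,'lever',m/12*.2618)
E
python3 ram.py
```

```text
[28.0, -19.8, -5.8, 102.9, -0.1, 82.7, -99.4, 492.3, -122.9, 190.4, -179.9, 0.1, 169.7] F [-8.6 -4.3  9.5] gap 28.6 grip 77.6
[10.6 10.4 10.3 10.3 10.3 10.2 10.1] ram mm 35.55022488755624 lever 0.7755874062968519
```

Emit:
arm_command --targets '[[[-0.002,0,0,0,0,0,-1],[0,0,0,0,0,0,-1],[0,0,0,0,0,0,-1],[0,0,0,0,0,0,-1],[0,0,0,0,0,0,-1],[0,0,0,0,0,0,-1]]]'

```text
time: 28.82
tool_pos: [492.1, -122.8, 191.5]
tcp_rot: [-180.0, 0.3, 169.7]
ft_force: [-1.7, -3.2, 10.1]
finger_gap: 29.1
grip_force: 77.6
```

```bash
python3 log.py; python3 ram.py; python3 -c "
from bench import status;print(status.sense()['qd'].round(2))"
```

```text
[28.8, -19.8, -6.1, 103.1, 0.0, 82.6, -99.5, 492.1, -122.8, 191.5, -180.0, 0.3, 169.7] F [-1.7 -3.2 10.1] gap 29.1 grip 77.6
[10.5 10.3 10.2 10.2 10.1 10.1 10.2] ram mm 35.10971786833858 lever 0.7659770114942532
[-0.02 -0.01  0.08 -0.03 -0.04  0.07]
```

```bash
python3 -c "
from bench import job;print(job.hand_in())"
```

```text
the job is handed in; nothing more can be done
None
```

I handed the job in at about 29 s of 72 s: the bottle stood upright in the nest when I let go of it, and the gripper is still holding the ball down at about 0.77 rad by camera (third click is 0.785). I inferred from the ram travel that the cap is home, since I took no close look at it, and the hand-in gave no verdict.

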